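# Set the feed gate of a bench bean feeder with a setting gauge

### The arm

A 6-joint arm with a two-finger parallel gripper is mounted at the origin on the work surface. World frame = base frame: x ahead of the robot, y to its left, z up, the work surface at z = 0. Lengths are in mm, angles in rad, forces in N, time in s.
With the tool pointing down it reaches from about 275 to 750 mm from the base axis. Payload 10.2 kg.
Tool frame: the origin (TCP) lies at the very end of the fingers, on their centre line; the grasp point (between the pads) lies 19 mm behind it; z points along the fingers, y is the direction in which the jaws open and shut (so a half turn about z gives the same grasp; the last joint's range is limited). The gripper opens to 88 mm and grips with 3 to 60 N. Pads are 18 mm wide; open, the fingers measure 123 mm over their backs; the gripper's body (75 mm by 187 mm) begins 45 mm behind the grasp point.
Start: joints at [-1.326, 0.313, 1.498, -0, 1.331, -0.223], TCP at [236.724, -468.608, 238.72] pointing down, gripper open.
Joint ranges: [-2.94, 2.94], [-0.97, 2.17], [0.19, 2.56], [-1.23, 4.37], [0.02, 3.11], [-2.88, 2.88]. Speed limits (rad/s): [2.39, 2.39, 3.01, 3.14, 3.14, 3.14].

### API

Orientations are given as a rotation vector (axis times angle).
In Python, from cell import arm, eyes, order gives the robot as it stands.
- The arm moves only by the tool play_rows, never from a script. Its argument "commands" is a list of rows, each an object with "travel": the shift along the tool's x, y, z scaled (see below), a list of three; "angular": the turn, a rotation vector about the tool's x, y, z scaled (see below), a list of three; "hand": the opening, from 0 (shut) to 1 (fully open). A call has exactly 8 rows; each row is the pose to reach, as a shift and turn from the pose measured when the call began, along the tool's axes at that moment; what a row does not reach only later rows make up. The controller multiplies each number of a shift by 400 mm and each number of a turn by pi/2 rad. A row lasts 1/12 s, in which the tool goes at most 41.7 mm and 7.16 degrees, less where a joint would pass 70% of its speed; a pose out of reach is approached as far as the arm can. A call with a number of a shift or a turn outside -1 to 1 is refused whole. A call with a gripper value outside its range is refused whole. The fingers move at their own pace and stop on an object; "newtons" is the grip in N (left out, the last holds). Time passes only in rows, so rows that repeat a pose let the fingers close, or fill a call up. It gives the time, the measured TCP pose, the force and the opening at its end, in the units of the state.
- arm.sense(): the state, without advancing time (a new reading comes with each control period).
- eyes.camera(name): name is "scene" or "top" or "wrist"; returns (picture, depth): 420x560x3 uint8, red, green, blue; 420x560 float32, mm along the optical axis (not along the pixel's ray), 0 where there is no reading.
- eyes.camera_info(name): a dict with "intrinsics" (3x3 intrinsics, pixels), "D" ([k1, k2, p1, p2, k3] as OpenCV has them; the pictures are not rectified), "xyz" and "rotation" of the camera in the world; the wrist camera has in their place "tool_from_camera" (4x4, takes a point from camera to tool coordinates, whose origin is the TCP and whose axes are the flange's). Camera axes: x right, y down, z forward; pixel columns grow to the right and rows downward; lengths in mm; the calibration is good to about 2 mm. A picture is of the moment at which its call begins: read the wrist's pose just before it. camera_info takes no time and is no camera call.
- order.sign_off(): hands the job in, once; it reports no verdict.
The state is a dict: "clock": time; "qpos": joint angles; "joint_vel": joint speeds; "effort": joint torques, N m; "position": TCP position; "tool_rot": TCP orientation; "wrist_force": force on the tool from outside, world axes, zero at the start; "wrist_torque": the same for the moment, N m; "gripper_width": opening from 0.0 (shut) to 1.0 (fully open).
Only numpy, scipy, OpenCV 4.12 (cv2) and the standard library are available. Lean on these libraries where they do the work, as an engineer would, in place of code of your own. Each camera call takes 0.05 s, during which the arm holds its last target. There are 200 camera calls.

### The job

Set the feed gate of the green bean feeder: slide the steel setting gauge's blade flat along the middle of the trough floor from the robot's side, under the gate shoe, until its tip is 40 mm past the screw axis, then let go and turn the black wing knob clockwise (seen from above) until the gauge just drags, a straight pull of about 5 N, never clamping it hard. Check the drag by drawing the gauge straight back about 20 mm (tip 20 mm past the screw axis) without slackening the gate, and leave it lying there lightly nipped under the shoe. Leave the feeder's surroundings as they are.

Things in the scene. Friction and masses are not known exactly. Their poses are not given: they have to be found in the camera images.
- feeder: bench bean feeder, fixed, green base and bridge, steel trough. Origin: on the screw axis at table height; z up, x along the trough away from the robot's side, y across. Two columns (26 x 16 mm, at y = +-50 mm) carry the bridge (34 x 124 mm over the screw axis, top 118 mm up). Behind it a bean pan fills x = 55 to 125 mm, its top 95 mm up
- bed (a point): point on the flat trough floor, on the screw axis, 30 mm above the feeder's origin; axes as the feeder. The floor runs from x = -145 to +125 mm, 120 mm clear between lips 6 mm high
- knob_grip (a point): grip point in the wing of the black screw knob, on the screw axis, 154 mm above the feeder's origin, 11 mm below the wing's top. The wing is an upright bar 44 mm long (point's x), 14 mm thick (y), 33 mm tall on a 44 mm round flange; the point turns with it, z up. The knob does not rise or fall, stays where left, and needs about 0.09 N m to turn free
- carriage: gate carriage between the columns, with a sprung shoe below it, 14 mm (x) by 60 mm (y), on the screw axis. Clockwise from above lowers it 4 mm per rad. The sole starts 2 to 9 mm above where the blade's top will be; worn: no pose tells how much. Once on the blade, each further rad adds about 22 N, each N about 0.004 N m of knob torque. Right: about 10 N (4 to 16 N good; over 22 N is clamped hard)
- gauge: setting gauge, loose, 0.2 kg. Origin: under its handle's centre, at the underside; x to the blade's tip, z up. Oiled steel blade (friction 0.25 each face) 6 mm thick, 24 mm wide, x = -15 to +125 mm. Aluminium handle block 26 mm (x) by 16 mm (y), 6 to 46 mm above the underside. Pull needed to draw it = about half the shoe's load on it plus 0.5 N
- gauge_handle (a point): point in the middle of the gauge's handle, 30 mm above its underside; axes as the gauge
- gauge_tip (a point): middle of the blade's tip end, at the underside; axes as the gauge
- cup: white mug, bystander, 76 mm wide, 75 mm tall, origin under its centre
- jar: amber jar with steel lid, bystander, 80 mm wide, 110 mm tall, origin under its centre
- screwdriver: screwdriver lying flat, bystander
- brush: cleaning brush lying flat, bystander
- wrench: wrench lying flat, bystander
- bowl: steel bowl, bystander, 120 mm wide, 45 mm tall, origin under its centre
- weight: brass weight, bystander, 36 mm wide, 30 mm tall, origin under its centre
Mind the look-alikes: they are no part of the job. Leave any orange look-alike of the gauge alone.

How it is judged (in metres and radians):
On the way, in this order (a step that is already met when the one before it is completed fails the run):
1. the gauge's blade lies flat on the trough floor under the shoe, its tip at least 30 mm past the screw axis, the gate not yet bearing on it (x of gauge_tip in the frame of feeder between 0.03 and 0.054 m and y of gauge_tip in the frame of feeder between -0.015 and 0.015 m and height (world z) of gauge_tip below 0.033 m and contact force between carriage and gauge below 1 N), for 0.2 s.
2. with the gauge let go, the shoe bears on the blade with 4 to 16 N, the tip still at least 28 mm past the screw axis (contact force between carriage and gauge between 4 and 16 N and x of gauge_tip in the frame of feeder above 0.028 m and contact force between the fingers and gauge below 0.1 N), for 0.3 s.
3. the gauge is drawn back under that load until its tip is 10 to 26 mm past the screw axis, the shoe still bearing on it with 4 to 16 N (contact force between carriage and gauge between 4 and 16 N and x of gauge_tip in the frame of feeder between 0.01 and 0.026 m), for 0.2 s.
At the end, for the whole second after the job is handed in: The gauge lies at rest, flat (within 0.06 rad) and in line with the trough (within 0.2 rad, tip within 20 mm of its middle), its tip 10 to 26 mm past the screw axis (x of gauge_tip in the feeder's frame), and the shoe bears on it with 4 to 16 N (all of step 3 and y of gauge_tip in the frame of feeder between -0.02 and 0.02 m and angle between the x axis of gauge and the x axis of feeder, either way round below 0.2 rad and angle between gauge's own z axis and vertical below 0.06 rad and linear speed of gauge below 0.01 m/s); the robot touches nothing.
It fails at once if the shoe clamps the gauge with more than 22 N (contact force between carriage and gauge above 22 N).
It fails at once if a bystander is moved more than 30 mm (distance of any of cup, jar, screwdriver, brush, wrench, bowl, weight from where it was at the start of the episode above 0.03 m).
It also fails if it takes over 72 s, if anything falls off the work surface, if the arm or the gripper's body presses on something with over 40 N, if the wrist force passes 120 N, or if a joint passes its speed limit or range.

## Working session

There is one attempt and no reset: what is moved stays moved. The work goes in short steps, Python scripts to look and compute and a tool call to move; the robot and the scene stay as the last step left them, time stands still between calls to the robot, and variables do not carry over. Pictures are saved under pics/ and viewed, about 8 in all and at most 12, crops included, and the job is handed in when it is done.

Besides the shell and the picture viewer there is one more tool, called after "Request:" as name(argument=value, ...), one argument or row to a line, values as JSON. play_rows: Moves the arm, as the interface text tells. Its arguments: {"type":"object","properties":{"commands":{"type":"array"},"newtons":{"type":"number"}},"required":["commands"]}

```bash
ls; mkdir -p pics; python3 - <<'E'
from cell import arm, eyes, order
import cv2,numpy as np
s=arm.sense();print(s)
for n in ["scene","top"]:
    p,d=eyes.camera(n);cv2.imwrite(f"pics/{n}0.png",p[:,:,::-1]);np.save(f"pics/{n}0.npy",d)
    print(n,eyes.camera_info(n))
print(eyes.camera_info("wrist"))
E
```

```text
pics
{'clock': 0.0, 'qpos': array([-1.32636650e+00,  3.13432236e-01,  1.49840319e+00, -3.06239743e-05,
        1.33099817e+00, -2.23379313e-01]), 'joint_vel': array([-0.00081977,  0.00033383,  0.0009427 , -0.00036841, -0.00015526,
        0.00080033]), 'effort': array([-1.70103031e-04, -4.02206933e+01, -2.52273417e+01,  6.94734463e-02,
        3.52160528e-02, -1.06944913e-04]), 'position': array([ 236.67255331, -468.36146863,  238.18291581]), 'tool_rot': array([-3.05483394e+00, -7.27874171e-01,  6.72076042e-05]), 'wrist_force': array([0.18042672, 0.2381433 , 0.14639353]), 'wrist_torque': array([ 0.01101765, -0.02770241,  0.00177096]), 'gripper_width': 1.0006633258779218}
scene {'intrinsics': array([[455.44763516,   0.        , 281.28940837],
       [  0.        , 455.44763516, 214.2077191 ],
       [  0.        ,   0.        ,   1.        ]]), 'D': array([-0.05596436,  0.        ,  0.        ,  0.        ,  0.        ]), 'xyz': array([1168.77505431,  487.97468297,  892.11919721]), 'rotation': array([-1.08052275, -2.33639245,  1.04566881])}
top {'intrinsics': array([[408.05722004,   0
[... 235 characters left out ...]
3,  -57.42101372, 1201.68273586]), 'rotation': array([-2.15146491,  2.16551336, -0.11851309])}
{'intrinsics': array([[370.13929522,   0.        , 280.58870044],
       [  0.        , 370.13929522, 206.39425818],
       [  0.        ,   0.        ,   1.        ]]), 'D': array([0.00128621, 0.        , 0.        , 0.        , 0.        ]), 'tool_from_camera': array([[-2.99063708e-04, -9.57834084e-01, -2.87321732e-01,
         7.40687154e+01],
       [ 9.99999761e-01, -4.65638778e-04,  5.11416436e-04,
         7.35433671e-01],
       [-6.23640234e-04, -2.87321510e-01,  9.57833994e-01,
        -1.44880155e+02],
       [ 0.00000000e+00,  0.00000000e+00,  0.00000000e+00,
         1.00000000e+00]])}
```

View pics/top0.png

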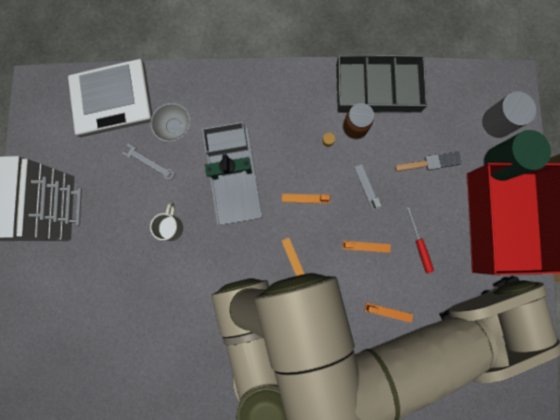

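View pics/scene0.png

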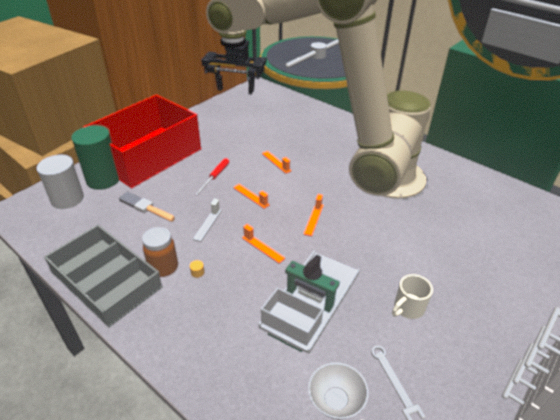

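```bash
cat > h.py <<'E'
import numpy as np,cv2
from scipy.spatial.transform import Rotation as R
from cell import arm,eyes
def pose(n,s=None):
    i=eyes.camera_info(n)
    if n=="wrist":
        s=s or arm.sense();T=np.eye(4);T[:3,:3]=R.from_rotvec(s["tool_rot"]).as_matrix();T[:3,3]=s["position"]
        T=T@i["tool_from_camera"];return i,T[:3,:3],T[:3,3]
    return i,R.from_rotvec(i["rotation"]).as_matrix(),np.array(i["xyz"])
def cast(n,px,z,s=None):
    i,r,c=pose(n,s);u=cv2.undistortPoints(np.float32(px).reshape(-1,1,2),i["intrinsics"],i["D"]).reshape(-1,2)
    v=np.c_[u,np.ones(len(u))]@r.T
    return c+v*((z-c[2])/v[:,2])[:,None]
def proj(n,P,s=None):
    i,r,c=pose(n,s);q=(np.float64(P).reshape(-1,3)-c)@r
    return cv2.projectPoints(q,np.zeros(3),np.zeros(3),i["intrinsics"],i["D"])[0].reshape(-1,2)
def rect(m):
    c=max(cv2.findContours(m.astype(np.uint8),cv2.RETR_EXTERNAL,cv2.CHAIN_APPROX_NONE)[0],key=cv2.contourArea)
    r=cv2.minAreaRect(c);return r,cv2.boxPoints(r)
E
python3 - <<'E'
from h import *
p=cv2.imread("pics/top0.png");d=np.load("pics/top0.npy")
a=cv2.resize(p[150:220,335:405],None,fx=5,fy=5,interpolation=2);b=cv2.resize(p[115:230,195:270],None,fx=5,fy=5,interpolation=2)
o=np.zeros((575,730,3),np.uint8);o[:350,:350]=a;o[:,355:]=b;cv2.imwrite("pics/c1.png",o)
h=cv2.cvtColor(p,cv2.COLOR_BGR2HSV)
# depth height map
i,r,c=pose("top");yy,xx=np.mgrid[:420,:560]
u=cv2.undistortPoints(np.float32(np.c_[xx.ravel(),yy.ravel()]).reshape(-1,1,2),i["intrinsics"],i["D"]).reshape(-1,2)
P=(np.c_[u,np.ones(len(u))]*d.reshape(-1,1))@r.T+c;P=P.reshape(420,560,3);np.save("pics/P.npy",P)
for q in [(376,203),(366,180),(370,230),(214,165),(244,165),(227,165),(235,205),(225,140)]: print(q,P[q[1],q[0]].round(1))
sub=np.zeros((420,560),bool);sub[155:215,345:390]=1
m=sub&(p.min(2)>125);print(m.sum(),rect(m))
m=sub&(P[:,:,2]>3);print(m.sum(),rect(m)); m=sub&(P[:,:,2]>25);print(m.sum(),P[m].mean(0))
sub[:]=0;sub[115:230,195:270]=1
g=sub&(h[:,:,1]>100)&(h[:,:,0]>60)&(h[:,:,0]<95);print(g.sum(),rect(g))
b=sub&(P[:,:,2]>100)&(P[:,:,2]<128);print(b.sum(),cast("top",rect(b)[1],118))
k=sub&(P[:,:,2]>150);print(k.sum(),P[k].mean(0),k.sum() and cast("top",rect(k)[1],165))
t=sub&(P[:,:,2]>22);print(t.sum(),rect(t),cast("top",rect(t)[1],33))
E
```

```text
(376, 203) [ 503.  -302.1   45.4]
(366, 180) [ 577.1 -282.6    6.8]
(370, 230) [ 428.4 -291.2    1.1]
(214, 165) [601.4 150.2 116.9]
(244, 165) [600.1  68.  118.9]
(227, 165) [590.2 106.9 165.5]
(235, 205) [501.5 103.1  33.9]
(225, 140) [690.3 132.1  50.5]
281 (((367.0, 186.50003051757812), (45.615779876708984, 8.497057914733887), 63.43495178222656), array([[353.     , 168.00003],
       [360.59998, 164.20004],
       [381.     , 205.00003],
       [373.40002, 208.80002]], dtype=float32))
544 (((367.189697265625, 186.77589416503906), (46.74509811401367, 11.029742240905762), 66.80140686035156), array([[352.91382, 167.46555],
       [363.05176, 163.12073],
       [381.46558, 206.08624],
       [371.32764, 210.43106]], dtype=float32))
72 [ 489.94744982 -275.01716073  172.23016174]
300 (((241.3938446044922, 164.59292602539062), (16.03108024597168, 13.902472496032715), 3.814074993133545), array([[232.93367, 170.99557],
       [233.85844, 157.1239 ],
       [249.85402, 158.19028],
       [248.92924, 172.06195]], dtype=float32))
406 [[614.19428867 111.81673504 118.        ]
 [623.53377511  53.49821577 118.        ]
 [590.20034846  47.85144295 118.        ]
 [580.8919413  105.92841394 118.        ]]
122 [544.46128487  74.28584825 392.84370379] [[617.05070496 120.4651989  165.        ]
 [616.87596692 104.73865566 165.        ]
 [577.01166263 104.19647021 165.        ]
 [577.1661838  119.84365465 165.        ]]
4459 (((230.32432556152344, 173.44593811035156), (98.31059265136719, 48.826499938964844), 80.53767395019531), array([[198.16216, 128.97298],
       [246.32433, 120.94594],
       [262.4865 , 217.9189 ],
       [214.32433, 225.94594]], dtype=float32)) [[730.23149722 215.83129846  33.        ]
 [753.01097833  72.26391529  33.        ]
 [463.56440477  23.5592918   33.        ]
 [441.22054015 162.46283735  33.        ]]
```

View pics/c1.png

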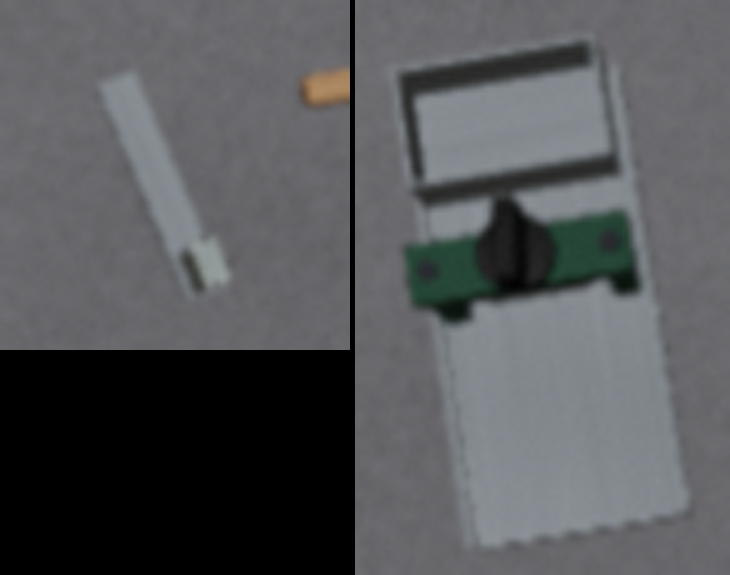

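```bash
cat >> h.py <<'E'
def want(x,y,z,yaw):
    "shift in tool axes /400 and turn about tool z /(pi/2) to get tool-down pose"
    s=arm.sense();M=R.from_rotvec(s["tool_rot"]);T=R.from_euler("z",yaw)*R.from_euler("x",np.pi)
    t=M.inv().apply(np.array([x,y,z])-s["position"])/400;a=(M.inv()*T).as_rotvec()
    if a[2]<-3: a=a*(1-2*np.pi/np.linalg.norm(a))
    print("travel",t.round(4),"angular",(a/(np.pi/2)).round(4),"F",s["wrist_force"].round(2),"T",s["wrist_torque"].round(3),"q6",s["qpos"][5].round(3),"t",s["clock"])
E
python3 - <<'E'
from h import *
f=lambda x,y:((x-355)/5+194.6,y/5+114.6)
hd=cast("top",[(208/5+334.6,262/5+149.6)],46)[0]; tip=cast("top",[(119/5+334.6,79/5+149.6)],6)[0]
b=cast("top",[((187)/5+334.6,293/5+149.6)],6)[0]
print("handle",hd,"tip",tip,"yaw",np.arctan2(*(tip-hd)[1::-1]),np.linalg.norm((tip-hd)[:2]))
br=cast("top",[f(405,247),f(628,210),f(637,275),f(415,305)],118);print(br,br.mean(0))
y=(br[0]-br[1]);print("yaw bridge",np.arctan2(-y[0],y[1]),np.linalg.norm(y))
tr=cast("top",[f(470,547),f(688,513)],33);y=tr[0]-tr[1];print("trough near",tr,tr.mean(0),np.arctan2(-y[0],y[1]),np.linalg.norm(y))
pan=cast("top",[f(400,75),f(590,40),f(618,172),f(420,200)],95);print("pan",pan)
kn=cast("top",[f(505,200),f(517,290)],165);print("wing",kn)
want(hd[0],hd[1],150,0.3+np.pi)
E
```

```text
handle [ 505.82851132 -302.64087075   46.        ] tip [ 621.66917627 -261.24967514    6.        ] yaw 0.3431734510076552 123.01337622811069
[[604.21876573 175.80015892 118.        ]
 [623.5248593   54.13168318 118.        ]
 [587.43517079  49.0090494  118.        ]
 [572.03349998 169.66409274 118.        ]] [596.80307395 112.15124606 118.        ]
yaw bridge 0.15736586061922309 123.19067837170373
trough near [[446.78560131 153.04303059  33.        ]
 [465.66469905  27.26709711  33.        ]] [456.22515018  90.15506385  33.        ] 0.14898875744632945 127.18492746757396
pan [[708.44891795 185.83150839  95.        ]
 [727.41017808  78.66503276  95.        ]
 [650.88733313  62.23390814  95.        ]
 [636.11813165 172.89319253  95.        ]]
wing [[618.04360651 113.66398804 165.        ]
 [570.16949924 106.71083004 165.        ]]
travel [ 0.7875 -0.0662  0.2208] angular [ 1.0000e-04 -1.1000e-03 -1.8932e+00] F [-0.18  0.27  0.19] T [-0.001  0.002 -0.05 ] q6 -0.223 t 0.1
```

Request:
play_rows(
  commands=[
    {"travel":[0.1,-0.01,0],"angular":[0,0,-0.08],"hand":1},
    {"travel":[0.2,-0.02,0],"angular":[0,0,-0.16],"hand":1},
    {"travel":[0.3,-0.03,0],"angular":[0,0,-0.24],"hand":1},
    {"travel":[0.4,-0.035,0],"angular":[0,0,-0.32],"hand":1},
    {"travel":[0.5,-0.04,0],"angular":[0,0,-0.4],"hand":1},
    {"travel":[0.6,-0.05,0],"angular":[0,0,-0.48],"hand":1},
    {"travel":[0.69,-0.06,0],"angular":[0,0,-0.56],"hand":1},
    {"travel":[0.76,-0.066,0],"angular":[0,0,-0.637],"hand":1},
  ],
)

```text
clock: 0.77
position: [498.0, -305.6, 238.0]
tool_rot: [-2.323, -2.112, -0.001]
wrist_force: [-0.6, -0.5, 0.6]
gripper_width: 1.005
```

```bash
python3 -c "
from h import *
want(505.8,-302.6,170,0.343+np.pi)"
```

```text
travel [0.009  0.0188 0.1699] angular [ 8.000e-04 -1.200e-03 -1.279e+00] F [-0.64 -0.51  0.63] T [-0.075 -0.07   0.009] q6 -0.656 t 0.7667
```

Request:
play_rows(
  commands=[
    {"travel":[0,0,0.02],"angular":[0,0,-0.08],"hand":1},
    {"travel":[0,0.005,0.04],"angular":[0,0,-0.16],"hand":1},
    {"travel":[0,0.01,0.06],"angular":[0,0,-0.24],"hand":1},
    {"travel":[0.005,0.01,0.08],"angular":[0,0,-0.32],"hand":1},
    {"travel":[0.005,0.01,0.1],"angular":[0,0,-0.4],"hand":1},
    {"travel":[0.009,0.0188,0.12],"angular":[0,0,-0.48],"hand":1},
    {"travel":[0.009,0.0188,0.15],"angular":[0,0,-0.56],"hand":1},
    {"travel":[0.009,0.0188,0.17],"angular":[0,0,-0.64],"hand":1},
  ],
)

```text
clock: 1.43
position: [505.6, -302.2, 168.6]
tool_rot: [-1.028, -2.966, -0.003]
wrist_force: [-0.1, -0.7, -0.3]
gripper_width: 0.997
```

Request:
play_rows(
  commands=[
    {"travel":[0,0,0],"angular":[0,0,-0.08],"hand":1},
    {"travel":[0,0,0],"angular":[0,0,-0.16],"hand":1},
    {"travel":[0,0,0],"angular":[0,0,-0.24],"hand":1},
    {"travel":[0,0,0],"angular":[0,0,-0.32],"hand":1},
    {"travel":[0,0,0],"angular":[0,0,-0.4],"hand":1},
    {"travel":[0,0,0],"angular":[0,0,-0.48],"hand":1},
    {"travel":[0,0,0],"angular":[0,0,-0.56],"hand":1},
    {"travel":[0,0,0],"angular":[0,0,-0.642],"hand":1},
  ],
)

```text
clock: 2.1
position: [505.5, -302.1, 168.2]
tool_rot: [0.519, -3.097, -0.006]
wrist_force: [0.0, -0.1, -0.1]
gripper_width: 1.001
```

```bash
python3 -c "
from h import *
want(505.8,-302.6,170,0.343+np.pi)
s=arm.sense();p,d=eyes.camera('wrist');cv2.imwrite('pics/w1.png',p[:,:,::-1]);np.save('pics/w1.npy',d)
import pickle;pickle.dump(s,open('pics/w1.pkl','wb'))
print(proj('wrist',[[505.8,-302.6,46],[621.7,-261.2,6]],s))
"
```

```text
travel [-0.0003 -0.0014 -0.0045] angular [ 0.0026 -0.0007 -0.0067] F [ 0.05 -0.06 -0.11] T [ 0.079 -0.083  0.012] q6 -2.641 t 2.1
[[280.41148861 199.09948868]
 [281.72210318 312.79417608]]
```

View pics/w1.png

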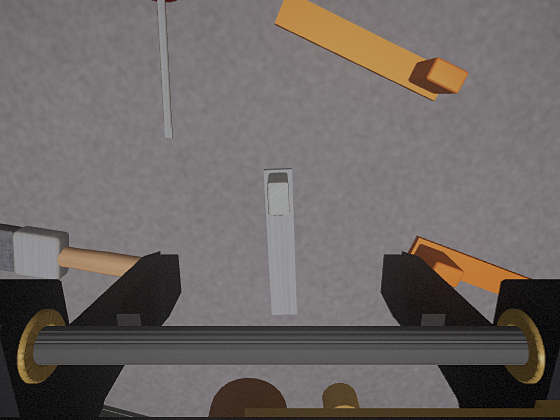

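```bash
python3 -c "
from h import *
import pickle;s=pickle.load(open('pics/w1.pkl','rb'))
h=cast('wrist',[(278.5,199)],46,s)[0];r=cast('wrist',[(278.5,169)],6,s)[0];t=cast('wrist',[(284,315)],6,s)[0]
print(h,r,t,np.linalg.norm(t-r),'yaw',np.arctan2(*(t-r)[1::-1]));u=(t-r)/np.linalg.norm(t-r);print(r+15*u,t-125*u)
p=cv2.imread('pics/w1.png');m=np.zeros(p.shape[:2],np.uint8);g=p.min(2);m[160:318,255:305]=g[160:318,255:305]>135
print(m.sum(),rect(m))
"
```

```text
[ 506.19239375 -303.97938476   46.        ] [ 491.99276425 -308.92889637    6.        ] [ 623.26198211 -258.36964281    6.        ] 140.66927766372774 yaw 0.36764553733418587
[ 505.99040681 -303.53760684    6.        ] [ 506.61496078 -303.29705553    6.        ]
3624 (((281.1856994628906, 241.9611053466797), (145.29823303222656, 28.386972427368164), 86.75265502929688), array([[262.8997 , 170.23267],
       [291.24106, 168.62463],
       [299.4717 , 313.68954],
       [271.13034, 315.29758]], dtype=float32))
```

```bash
python3 -c "
from h import *
want(506.2,-303.6,13,0.368+np.pi)"
```

```text
travel [-0.0009 -0.0056  0.388 ] angular [ 0.0026 -0.0007 -0.0178] F [ 0.8  -0.42  0.29] T [ 0.118 -0.112  0.057] q6 -2.649 t 2.15
```

Request:
play_rows(
  commands=[
    {"travel":[-0.001,-0.005,0.06],"angular":[0.0026,0,-0.018],"hand":1},
    {"travel":[-0.001,-0.005,0.12],"angular":[0.0026,0,-0.018],"hand":1},
    {"travel":[-0.001,-0.005,0.18],"angular":[0.0026,0,-0.018],"hand":1},
    {"travel":[-0.001,-0.005,0.24],"angular":[0.0026,0,-0.018],"hand":1},
    {"travel":[-0.001,-0.0055,0.3],"angular":[0.0026,0,-0.018],"hand":1},
    {"travel":[-0.001,-0.0055,0.35],"angular":[0.0026,0,-0.018],"hand":1},
    {"travel":[-0.001,-0.0055,0.385],"angular":[0.0026,0,-0.018],"hand":1},
    {"travel":[-0.001,-0.0055,0.387],"angular":[0.0026,0,-0.018],"hand":1},
  ],
)

```text
clock: 2.82
position: [504.9, -302.4, 10.4]
tool_rot: [0.57, -3.085, -0.006]
wrist_force: [0.1, -0.5, -0.3]
gripper_width: 0.996
```

```bash
python3 -c "
from h import *
want(506.2,-303.6,12,0.368+np.pi)"
```

```text
travel [-0.0019 -0.0039 -0.004 ] angular [ 0.0031 -0.0022 -0.0016] F [ 0.06 -0.51 -0.25] T [ 0.085 -0.113  0.006] q6 -2.674 t 2.8167
```

Request:
play_rows(
  commands=[
    {"travel":[-0.002,-0.004,-0.003],"angular":[0.003,-0.002,0],"hand":0.5},
    {"travel":[-0.002,-0.004,-0.003],"angular":[0.003,-0.002,0],"hand":0},
    {"travel":[-0.002,-0.004,-0.003],"angular":[0.003,-0.002,0],"hand":0},
    {"travel":[-0.002,-0.004,-0.003],"angular":[0.003,-0.002,0],"hand":0},
    {"travel":[-0.002,-0.004,-0.003],"angular":[0.003,-0.002,0],"hand":0},
    {"travel":[-0.002,-0.004,-0.003],"angular":[0.003,-0.002,0],"hand":0},
    {"travel":[-0.002,-0.004,-0.003],"angular":[0.003,-0.002,0],"hand":0},
    {"travel":[-0.002,-0.004,-0.003],"angular":[0.003,-0.002,0],"hand":0},
  ],
  newtons=30,
)

```text
clock: 3.48
position: [506.3, -303.7, 11.7]
tool_rot: [0.571, -3.089, 0.0]
wrist_force: [0.9, 0.5, 0.4]
gripper_width: 0.422
```

```bash
python3 -c "
from h import *
print(arm.sense()['position'])
want(506.2,-303.6,100,0.368+np.pi)"
```

```text
[ 506.25662508 -303.65386009   11.74321868]
travel [ 1.000e-04  2.000e-04 -2.206e-01] angular [-0.     -0.0002 -0.0017] F [0.91 0.45 0.41] T [ 0.127 -0.117  0.045] q6 -2.674 t 3.4833
```

Request:
play_rows(
  commands=[
    {"travel":[0,0,0],"angular":[0,0,0],"hand":0},
    {"travel":[0,0,0],"angular":[0,0,0],"hand":0},
    {"travel":[0,0,0],"angular":[0,0,0],"hand":0},
    {"travel":[0,0,0],"angular":[0,0,0],"hand":0},
    {"travel":[0,0,0],"angular":[0,0,0],"hand":0},
    {"travel":[0,0,0],"angular":[0,0,0],"hand":0},
    {"travel":[0,0,-0.05],"angular":[0,0,0],"hand":0},
    {"travel":[0,0,-0.12],"angular":[0,0,0],"hand":0},
  ],
)

```text
clock: 4.15
position: [505.0, -302.6, 57.9]
tool_rot: [0.57, -3.086, -0.007]
wrist_force: [0.9, 0.1, -1.2]
gripper_width: 0.18
```

```bash
python3 -c "
from h import *
want(448,89,110,0.154+np.pi)"
```

```text
travel [-0.2164  0.9658 -0.1261] angular [ 0.003  -0.0022  0.1346] F [ 0.94  0.12 -1.22] T [ 0.071 -0.137  0.029] q6 -2.675 t 4.15
```

Request:
play_rows(
  commands=[
    {"travel":[-0.005,0.02,-0.06],"angular":[0.003,-0.002,0],"hand":0},
    {"travel":[-0.02,0.09,-0.1],"angular":[0.003,-0.002,0.02],"hand":0},
    {"travel":[-0.035,0.16,-0.13],"angular":[0.003,-0.002,0.04],"hand":0},
    {"travel":[-0.055,0.24,-0.13],"angular":[0.003,-0.002,0.06],"hand":0},
    {"travel":[-0.07,0.32,-0.13],"angular":[0.003,-0.002,0.08],"hand":0},
    {"travel":[-0.09,0.4,-0.13],"angular":[0.003,-0.002,0.1],"hand":0},
    {"travel":[-0.107,0.48,-0.13],"angular":[0.003,-0.002,0.12],"hand":0},
    {"travel":[-0.12,0.54,-0.13],"angular":[0.003,-0.002,0.135],"hand":0},
  ],
)

```text
clock: 4.82
position: [471.9, -81.5, 110.6]
tool_rot: [0.239, -3.131, -0.001]
wrist_force: [0.6, -0.5, -1.7]
gripper_width: 0.177
```

```bash
python3 -c "
from h import *
want(448,89,110,0.154+np.pi)"
```

```text
travel [-0.0057  0.4305  0.0019] angular [ 0.0005 -0.0008 -0.001 ] F [ 0.63 -0.48 -1.67] T [ 0.05  -0.101 -0.048] q6 -2.14 t 4.8167
```

Request:
play_rows(
  commands=[
    {"travel":[-0.001,0.07,0],"angular":[0,0,0],"hand":0},
    {"travel":[-0.002,0.14,0],"angular":[0,0,0],"hand":0},
    {"travel":[-0.003,0.22,0],"angular":[0,0,0],"hand":0},
    {"travel":[-0.004,0.29,0],"angular":[0,0,0],"hand":0},
    {"travel":[-0.005,0.36,0],"angular":[0,0,0],"hand":0},
    {"travel":[-0.006,0.41,0],"angular":[0,0,0],"hand":0},
    {"travel":[-0.006,0.43,0],"angular":[0,0,0],"hand":0},
    {"travel":[-0.006,0.43,0],"angular":[0,0,0],"hand":0},
  ],
)

```text
clock: 5.48
position: [447.7, 89.9, 110.6]
tool_rot: [0.243, -3.13, -0.001]
wrist_force: [0.6, -0.6, -2.0]
gripper_width: 0.178
```

```bash
python3 -c "
from h import *
want(448,89,55,0.154+np.pi)
s=arm.sense();print(s['position'])
for n in ['top','wrist']:
  p,d=eyes.camera(n);cv2.imwrite(f'pics/{n}2.png',p[:,:,::-1])
p=cv2.imread('pics/top2.png');c=cv2.resize(p[115:240,185:285],None,fx=4,fy=4,interpolation=2)
o=np.zeros((500,800,3),np.uint8);o[:500,:400]=c;o[:300,400:]=cv2.resize(cv2.imread('pics/wrist2.png'),(400,300));cv2.imwrite('pics/c2.png',o)
"
```

```text
travel [-0.0006 -0.0025  0.1391] angular [ 0.0006 -0.001   0.0004] F [ 0.63 -0.61 -2.04] T [ 0.109 -0.082  0.017] q6 -1.786 t 5.4833
[447.71423381  89.90444913 110.63356285]
```

View pics/c2.png

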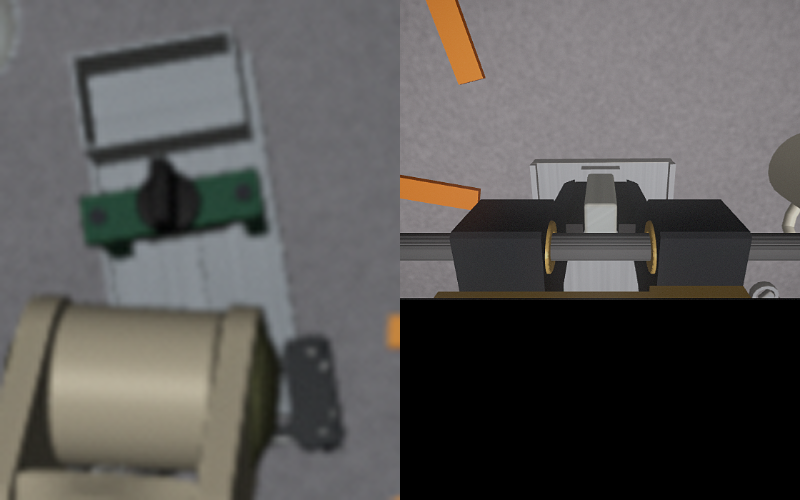

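```bash
python3 -c "
from h import *
s=arm.sense();k=.714286
c=cast('wrist',[((531-400)/k,162/k),((674-400)/k,161/k)],36,s);y=c[1]-c[0];print(c,c.mean(0),np.linalg.norm(y),np.arctan2(-y[0],y[1]),np.arctan2(y[0],-y[1]))
m=c.mean(0);print('origin est',m+145*np.array([np.cos(.154),np.sin(.154),0]))
"
```

```text
[[462.80035659  27.63643986  36.        ]
 [442.76013035 152.08273758  36.        ]] [452.78024347  89.85958872  36.        ] 126.04956043684551 0.15966439501743313 -2.9819282585723603
origin est [596.06422891 112.10143028  36.        ]
```

```bash
python3 -c "
from h import *
want(448.3,88.5,45,0.157+np.pi)"
```

```text
travel [-0.0003  0.0006  0.1642] angular [ 0.0003 -0.0008 -0.0028] F [ 0.94  0.23 -1.63] T [ 0.05  -0.049 -0.028] q6 -1.787 t 5.5833
```

Request:
play_rows(
  commands=[
    {"travel":[0,0,0.03],"angular":[0,0,-0.003],"hand":0},
    {"travel":[0,0,0.06],"angular":[0,0,-0.003],"hand":0},
    {"travel":[0,0,0.09],"angular":[0,0,-0.003],"hand":0},
    {"travel":[0,0,0.12],"angular":[0,0,-0.003],"hand":0},
    {"travel":[0,0,0.14],"angular":[0,0,-0.003],"hand":0},
    {"travel":[0,0,0.155],"angular":[0,0,-0.003],"hand":0},
    {"travel":[0,0,0.164],"angular":[0,0,-0.003],"hand":0},
    {"travel":[0,0,0.164],"angular":[0,0,-0.003],"hand":0},
  ],
)

```text
clock: 6.25
position: [448.1, 87.9, 44.7]
tool_rot: [0.246, -3.13, -0.001]
wrist_force: [0.9, 0.4, -1.3]
gripper_width: 0.18
```

```bash
python3 -c "
from h import *
print(arm.sense()['position'])
want(448.3,88.5,42,0.157+np.pi)"
```

```text
[448.12915662  87.87056723  44.66947234]
travel [-0.0007  0.0015  0.0067] angular [ 0.0005 -0.0013 -0.0002] F [ 0.95  0.41 -1.35] T [ 0.109 -0.067 -0.026] q6 -1.792 t 6.25
```

Request:
play_rows(
  commands=[
    {"travel":[0,0.001,0.002],"angular":[0,-0.001,0],"hand":0},
    {"travel":[0,0.001,0.004],"angular":[0,-0.001,0],"hand":0},
    {"travel":[0,0.001,0.005],"angular":[0,-0.001,0],"hand":0},
    {"travel":[0,0.001,0.006],"angular":[0,-0.001,0],"hand":0},
    {"travel":[0,0.001,0.0065],"angular":[0,-0.001,0],"hand":0},
    {"travel":[0,0.001,0.007],"angular":[0,-0.001,0],"hand":0},
    {"travel":[0,0.001,0.007],"angular":[0,-0.001,0],"hand":0},
    {"travel":[0,0.001,0.007],"angular":[0,-0.001,0],"hand":0},
  ],
)

```text
clock: 6.92
position: [448.1, 88.3, 41.9]
tool_rot: [0.246, -3.132, -0.001]
wrist_force: [0.2, 0.3, -2.3]
gripper_width: 0.183
```

```bash
python3 -c "
from h import *
print(arm.sense()['position'])
want(448.3,88.5,42,0.157+np.pi)"
```

```text
[448.10987786  88.28638943  41.93113922]
travel [-0.0006  0.0005 -0.0002] angular [ 0.0004 -0.0002 -0.0002] F [ 0.16  0.3  -2.25] T [ 0.067 -0.118 -0.032] q6 -1.791 t 6.9167
```

Request:
play_rows(
  commands=[
    {"travel":[0,0,0.001],"angular":[0,0,0],"hand":0},
    {"travel":[0,0,0.0015],"angular":[0,0,0],"hand":0},
    {"travel":[0,0,0.002],"angular":[0,0,0],"hand":0},
    {"travel":[0,0,0.002],"angular":[0,0,0],"hand":0},
    {"travel":[0,0,0.002],"angular":[0,0,0],"hand":0},
    {"travel":[0,0,0.002],"angular":[0,0,0],"hand":0},
    {"travel":[0,0,0.002],"angular":[0,0,0],"hand":0},
    {"travel":[0,0,0.002],"angular":[0,0,0],"hand":0},
  ],
)

```text
clock: 7.58
position: [448.2, 88.3, 41.7]
tool_rot: [0.246, -3.132, -0.001]
wrist_force: [-2.8, 0.0, 7.6]
gripper_width: 0.18
```

```bash
python3 -c "
from h import *
print(arm.sense()['position'])
want(448.3,88.5,42,0.157+np.pi)"
```

```text
[448.15556475  88.28761838  41.68099154]
travel [-0.0004  0.0005 -0.0008] angular [ 0.0003 -0.0001 -0.0001] F [-2.76  0.01  7.61] T [0.019 0.393 0.016] q6 -1.791 t 7.5833
```

Request:
play_rows(
  commands=[
    {"travel":[-0.01,0,-0.001],"angular":[0,0,0],"hand":0},
    {"travel":[-0.035,0,-0.001],"angular":[0,0,0],"hand":0},
    {"travel":[-0.06,0,-0.001],"angular":[0,0,0],"hand":0},
    {"travel":[-0.09,0,-0.001],"angular":[0,0,0],"hand":0},
    {"travel":[-0.12,0,-0.001],"angular":[0,0,0],"hand":0},
    {"travel":[-0.145,0,-0.001],"angular":[0,0,0],"hand":0},
    {"travel":[-0.163,0,-0.001],"angular":[0,0,0],"hand":0},
    {"travel":[-0.163,0,-0.001],"angular":[0,0,0],"hand":0},
  ],
)

```text
clock: 8.25
position: [513.6, 98.5, 41.9]
tool_rot: [-0.246, 3.131, 0.001]
wrist_force: [-0.7, 0.3, -2.0]
gripper_width: 0.18
```

```bash
cat >> h.py <<'E'
def fd(): 
    s=arm.sense();q=R.from_euler("z",-.157).apply(s["position"]-[596.5,112,0]);print("feeder-frame TCP",q.round(2),"F",R.from_euler("z",-.157).apply(s["wrist_force"]).round(2),"T",s["wrist_torque"].round(3),"w",round(s["gripper_width"],3),"q6",s["qpos"][5].round(3),"t",round(s["clock"],2))
E
python3 -c "
from h import *
fd()"
```

```text
feeder-frame TCP [-83.97  -0.34  41.93] F [-0.69  0.4  -2.  ] T [ 0.054 -0.057 -0.013] w 0.18 q6 -1.763 t 8.25
```

Request:
play_rows(
  commands=[
    {"travel":[0,0,0],"angular":[0,0,0],"hand":0.3},
    {"travel":[0,0,0],"angular":[0,0,0],"hand":0.5},
    {"travel":[0,0,0],"angular":[0,0,0],"hand":0.6},
    {"travel":[0,0,0],"angular":[0,0,0],"hand":0.6},
    {"travel":[0,0,-0.08],"angular":[0,0,0],"hand":0.6},
    {"travel":[0,0,-0.18],"angular":[0,0,0],"hand":0.6},
    {"travel":[0,0,-0.28],"angular":[0,0,0],"hand":0.6},
    {"travel":[0,0,-0.37],"angular":[0,0,0],"hand":0.6},
  ],
)

```text
clock: 8.92
position: [513.2, 98.4, 192.5]
tool_rot: [-0.246, 3.13, 0.001]
wrist_force: [0.6, -0.1, -0.1]
gripper_width: 0.597
```

Request:
play_rows(
  commands=[
    {"travel":[0,0,-0.04],"angular":[0,0,0],"hand":0.6},
    {"travel":[0,0,-0.08],"angular":[0,0,0],"hand":0.6},
    {"travel":[0,0,-0.12],"angular":[0,0,0],"hand":0.6},
    {"travel":[0,0,-0.12],"angular":[0,0,0],"hand":0.6},
    {"travel":[-0.02,0,-0.12],"angular":[0,0,0],"hand":0.6},
    {"travel":[-0.05,0,-0.12],"angular":[0,0,0],"hand":0.6},
    {"travel":[-0.08,0,-0.12],"angular":[0,0,0],"hand":0.6},
    {"travel":[-0.08,0,-0.12],"angular":[0,0,0],"hand":0.6},
  ],
)

```text
clock: 9.58
position: [545.8, 103.5, 238.6]
tool_rot: [0.246, -3.132, -0.001]
wrist_force: [0.5, -0.7, -0.9]
gripper_width: 0.598
```

```bash
python3 -c "
from h import *
fd()
s=arm.sense();import pickle;pickle.dump(s,open('pics/w3.pkl','wb'))
p,d=eyes.camera('wrist');cv2.imwrite('pics/w3.png',p[:,:,::-1]);np.save('pics/w3.npy',d)
u=R.from_euler('z',.157).apply
print(proj('wrist',u([[0,0,165],[-85,0,46+30],[40,0,36]])+[596.5,112,0],s))"
```

```text
feeder-frame TCP [-51.44  -0.47 238.61] F [ 0.41 -0.82 -0.89] T [ 0.082 -0.151 -0.006] w 0.598 q6 -1.751 t 9.58
[[282.62282129 292.94499522]
 [282.14176053 146.35811636]
 [281.89384896 263.26761255]]
```

View pics/w3.png

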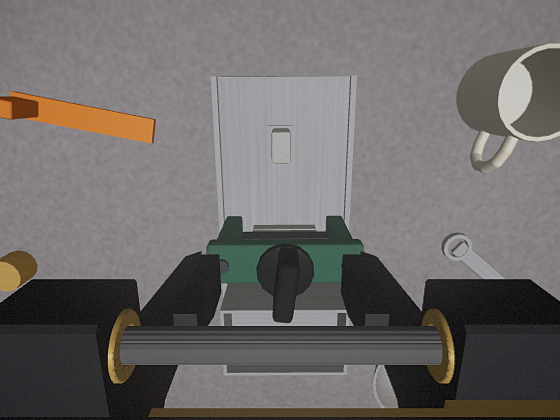

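```bash
python3 -c "
from h import *
import pickle;s=pickle.load(open('pics/w3.pkl','rb'));d=np.load('pics/w3.npy')
i,r,c=pose('wrist',s);yy,xx=np.mgrid[:420,:560]
u=cv2.undistortPoints(np.float32(np.c_[xx.ravel(),yy.ravel()]).reshape(-1,1,2),i['intrinsics'],i['D']).reshape(-1,2)
P=((np.c_[u,np.ones(len(u))]*d.reshape(-1,1))@r.T+c).reshape(420,560,3)
m=(P[:,:,2]>160)&(P[:,:,2]<170);m[:,:250]=0;m[:,320:]=0;m[:230]=0;m[330:]=0
q=R.from_euler('z',-.157).apply(P[m]-[596.5,112,0]);print(len(q),q.mean(0),q.min(0),q.max(0));print(cv2.minAreaRect(np.float32(q[:,:2])));
f=(P[:,:,2]>130)&(P[:,:,2]<136);f[:,:250]=0;f[:,320:]=0;f[:230]=0;f[330:]=0
q=R.from_euler('z',-.157).apply(P[f]-[596.5,112,0]);print(len(q),q.min(0),q.max(0))
"
```

```text
1204 [  0.75011567   1.86070337 163.54295361] [-19.74221019  -7.30276316 160.05932698] [ 24.40011027  10.90959924 165.79305515]
((2.1739635467529297, 1.9598150253295898), (14.120376586914062, 44.36764907836914), 83.1906967163086)
1160 [-19.66963535 -19.22189073 130.00171304] [ 21.9185152   23.19456939 135.72629732]
```

```bash
python3 -c "
from h import *
want(598.2,114.3,185,0.038+np.pi)"
```

```text
travel [-0.136   0.0059  0.1341] angular [ 0.0004 -0.0005  0.0757] F [ 0.51  0.39 -0.34] T [ 0.14  -0.142  0.035] q6 -1.752 t 9.6333
```

Request:
play_rows(
  commands=[
    {"travel":[-0.03,0.001,0],"angular":[0,0,0.02],"hand":0.6},
    {"travel":[-0.06,0.002,0],"angular":[0,0,0.04],"hand":0.6},
    {"travel":[-0.1,0.004,0],"angular":[0,0,0.06],"hand":0.6},
    {"travel":[-0.13,0.006,0],"angular":[0,0,0.076],"hand":0.6},
    {"travel":[-0.136,0.006,0.03],"angular":[0,0,0.076],"hand":0.6},
    {"travel":[-0.136,0.006,0.07],"angular":[0,0,0.076],"hand":0.6},
    {"travel":[-0.136,0.006,0.11],"angular":[0,0,0.076],"hand":0.6},
    {"travel":[-0.136,0.006,0.134],"angular":[0,0,0.076],"hand":0.6},
  ],
)

```text
clock: 10.3
position: [596.6, 114.3, 182.0]
tool_rot: [0.06, -3.136, -0.001]
wrist_force: [-0.4, -0.7, 0.2]
gripper_width: 0.601
```

```bash
python3 -c "
from h import *
want(598.2,114.3,138,0.038+np.pi)"
```

```text
travel [-0.0045 -0.0002  0.1099] angular [ 0.0005 -0.0031  0.0002] F [-0.35 -0.74  0.21] T [ 0.069 -0.156 -0.032] q6 -1.613 t 10.3
```

Request:
play_rows(
  commands=[
    {"travel":[-0.004,0,0.03],"angular":[0,-0.003,0],"hand":0.6},
    {"travel":[-0.004,0,0.06],"angular":[0,-0.003,0],"hand":0.6},
    {"travel":[-0.004,0,0.09],"angular":[0,-0.003,0],"hand":0.6},
    {"travel":[-0.004,0,0.106],"angular":[0,-0.003,0],"hand":0.6},
    {"travel":[-0.004,0,0.11],"angular":[0,-0.003,0],"hand":0.6},
    {"travel":[-0.004,0,0.11],"angular":[0,-0.003,0],"hand":0.3},
    {"travel":[-0.004,0,0.11],"angular":[0,-0.003,0],"hand":0.1},
    {"travel":[-0.004,0,0.11],"angular":[0,-0.003,0],"hand":0},
  ],
  newtons=25,
)

```text
clock: 10.97
position: [598.2, 114.3, 138.7]
tool_rot: [-0.06, 3.14, 0.001]
wrist_force: [1.2, -0.8, -0.4]
gripper_width: 0.398
```

Request:
play_rows(
  commands=[
    {"travel":[0,0,0],"angular":[0,0,0],"hand":0},
    {"travel":[0,0,0],"angular":[0,0,0],"hand":0},
    {"travel":[0,0,0],"angular":[0,0,0],"hand":0},
    {"travel":[0,0,0],"angular":[0,0,0],"hand":0},
    {"travel":[0,0,0],"angular":[0,0,0],"hand":0},
    {"travel":[0,0,0],"angular":[0,0,0],"hand":0},
    {"travel":[0,0,0],"angular":[0,0,0],"hand":0},
    {"travel":[0,0,0],"angular":[0,0,0],"hand":0},
  ],
)

```text
clock: 11.63
position: [598.4, 115.1, 139.1]
tool_rot: [-0.061, 3.139, 0.003]
wrist_force: [0.1, 5.3, 1.5]
gripper_width: 0.156
```

```bash
python3 -c "
from h import *
fd();want(598.2,114.3,138,0.038+np.pi)"
```

```text
feeder-frame TCP [  2.32   2.79 139.06] F [0.91 5.26 1.48] T [ 0.871 -0.141 -0.051] w 0.156 q6 -1.613 t 11.63
travel [ 0.0005 -0.002   0.0026] angular [0.0011 0.0012 0.0005] F [0.07 5.34 1.48] T [ 0.871 -0.141 -0.051] q6 -1.613 t 11.6333
```

Request:
play_rows(
  commands=[
    {"travel":[0,0,0],"angular":[0,0,0.02],"hand":0},
    {"travel":[0,0,0],"angular":[0,0,0.04],"hand":0},
    {"travel":[0,0,0],"angular":[0,0,0.06],"hand":0},
    {"travel":[0,0,0],"angular":[0,0,0.08],"hand":0},
    {"travel":[0,0,0],"angular":[0,0,0.1],"hand":0},
    {"travel":[0,0,0],"angular":[0,0,0.12],"hand":0},
    {"travel":[0,0,0],"angular":[0,0,0.14],"hand":0},
    {"travel":[0,0,0],"angular":[0,0,0.16],"hand":0},
  ],
)

```text
clock: 12.3
position: [598.3, 115.2, 139.1]
tool_rot: [0.335, 3.122, 0.003]
wrist_force: [-0.1, 2.0, 0.4]
gripper_width: 0.152
```

```bash
cat >> h.py <<'E'
def tq(n=5):
    L=[]
    for k in range(n+1):
        s=arm.sense();L.append(np.r_[s["wrist_torque"],s["wrist_force"]])
        if k==0: yaw=2*np.arctan2(s["tool_rot"][1],s["tool_rot"][0]);print("pos",s["position"].round(1),"w",round(s["gripper_width"],3),"q6",s["qpos"][5].round(3),"yaw",round(yaw%(2*np.pi)-np.pi,3),"t",round(s["clock"],2))
        if k<n: eyes.camera("wrist")
    L=np.array(L);print("Tz",L[:,2].round(3),"mean",L.mean(0).round(3))
E
python3 -c "
from h import *
tq()"
```

```text
pos [598.3 115.2 139.1] w 0.152 q6 -1.36 yaw -0.214 t 12.3
Tz [ 0.076  0.035 -0.076 -0.016 -0.057 -0.077] mean [ 0.339 -0.145 -0.019 -0.043  2.222  0.523]
```

Request:
play_rows(
  commands=[
    {"travel":[0,0,0],"angular":[0,0,0.02],"hand":0},
    {"travel":[0,0,0],"angular":[0,0,0.04],"hand":0},
    {"travel":[0,0,0],"angular":[0,0,0.06],"hand":0},
    {"travel":[0,0,0],"angular":[0,0,0.08],"hand":0},
    {"travel":[0,0,0],"angular":[0,0,0.1],"hand":0},
    {"travel":[0,0,0],"angular":[0,0,0.12],"hand":0},
    {"travel":[0,0,0],"angular":[0,0,0.14],"hand":0},
    {"travel":[0,0,0],"angular":[0,0,0.16],"hand":0},
  ],
)

```text
clock: 13.22
position: [598.3, 115.3, 139.1]
tool_rot: [0.721, 3.056, 0.004]
wrist_force: [0.3, 2.4, 0.4]
gripper_width: 0.155
```

```bash
cat >> h.py <<'E'
def ef(n=4):
    for k in range(n+1):
        s=arm.sense();print("eff",s["effort"][[0,4,5]].round(4),"v6",s["joint_vel"][5].round(4),"Tz",s["wrist_torque"][2].round(3),"yaw",round((2*np.arctan2(s["tool_rot"][1],s["tool_rot"][0]))%(2*np.pi)-np.pi,4),"F",s["wrist_force"].round(1),round(s["clock"],2))
        if k<n: eyes.camera("wrist")
E
python3 -c "
from h import *
ef()"
```

```text
eff [-1.529   0.1129 -0.4184] v6 0.374 Tz 0.077 yaw -0.4636 F [0.3 2.4 0.4] 13.22
eff [-1.4968  0.1118 -0.0899] v6 -0.073 Tz 0.0 yaw -0.4655 F [ 1.1  2.2 -0.3] 13.27
eff [-1.4443  0.115   0.3545] v6 -0.0338 Tz -0.055 yaw -0.4627 F [0.3 1.8 0.7] 13.32
eff [-1.4351  0.1171  0.0792] v6 -0.0057 Tz -0.069 yaw -0.4618 F [0.1 2.7 1. ] 13.37
eff [-1.47    0.1211 -0.0341] v6 0.0012 Tz -0.139 yaw -0.4618 F [-0.2  2.6  0.2] 13.42
```

Request:
play_rows(
  commands=[
    {"travel":[0,0,0],"angular":[0,0,0.015],"hand":0},
    {"travel":[0,0,0],"angular":[0,0,0.03],"hand":0},
    {"travel":[0,0,0],"angular":[0,0,0.045],"hand":0},
    {"travel":[0,0,0],"angular":[0,0,0.06],"hand":0},
    {"travel":[0,0,0],"angular":[0,0,0.075],"hand":0},
    {"travel":[0,0,0],"angular":[0,0,0.09],"hand":0},
    {"travel":[0,0,0],"angular":[0,0,0.105],"hand":0},
    {"travel":[0,0,0],"angular":[0,0,0.12],"hand":0},
  ],
)

```text
clock: 14.08
position: [598.4, 115.3, 139.1]
tool_rot: [1.007, 2.975, 0.004]
wrist_force: [0.6, 3.1, -0.3]
gripper_width: 0.154
```

```bash
python3 -c "
from h import *
ef(1)"
```

```text
eff [-1.7091  0.1651 -0.2946] v6 0.2785 Tz 0.098 yaw -0.6527 F [ 0.6  3.1 -0.3] 14.08
eff [-1.686   0.1651 -0.0738] v6 -0.0589 Tz 0.056 yaw -0.6539 F [ 1.   3.1 -0.1] 14.13
```

Request:
play_rows(
  commands=[
    {"travel":[0,0,0],"angular":[0,0,0.015],"hand":0},
    {"travel":[0,0,0],"angular":[0,0,0.03],"hand":0},
    {"travel":[0,0,0],"angular":[0,0,0.045],"hand":0},
    {"travel":[0,0,0],"angular":[0,0,0.06],"hand":0},
    {"travel":[0,0,0],"angular":[0,0,0.075],"hand":0},
    {"travel":[0,0,0],"angular":[0,0,0.09],"hand":0},
    {"travel":[0,0,0],"angular":[0,0,0.105],"hand":0},
    {"travel":[0,0,0],"angular":[0,0,0.12],"hand":0},
  ],
)

```text
clock: 14.8
position: [598.4, 115.3, 139.1]
tool_rot: [1.287, 2.865, 0.004]
wrist_force: [0.5, 2.6, 1.0]
gripper_width: 0.156
```

```bash
python3 -c "
from h import *
ef(1)"
```

```text
eff [-1.8081  0.216  -0.2952] v6 0.2814 Tz 0.11 yaw -0.8447 F [0.5 2.6 1. ] 14.8
eff [-1.7827  0.2164 -0.0741] v6 -0.059 Tz 0.01 yaw -0.846 F [1.4 4.5 0. ] 14.85
```

Request:
play_rows(
  commands=[
    {"travel":[0,0,0],"angular":[0,0,0.015],"hand":0},
    {"travel":[0,0,0],"angular":[0,0,0.03],"hand":0},
    {"travel":[0,0,0],"angular":[0,0,0.045],"hand":0},
    {"travel":[0,0,0],"angular":[0,0,0.06],"hand":0},
    {"travel":[0,0,0],"angular":[0,0,0.075],"hand":0},
    {"travel":[0,0,0],"angular":[0,0,0.09],"hand":0},
    {"travel":[0,0,0],"angular":[0,0,0.105],"hand":0},
    {"travel":[0,0,0],"angular":[0,0,0.12],"hand":0},
  ],
)

```text
clock: 15.52
position: [598.4, 115.3, 139.1]
tool_rot: [1.556, 2.728, 0.005]
wrist_force: [0.0, 3.6, 0.2]
gripper_width: 0.163
```

```bash
python3 -c "
from h import *
ef(1)"
```

```text
eff [-1.8742  0.2738 -0.2953] v6 0.2806 Tz 0.11 yaw -1.0369 F [0.  3.6 0.2] 15.52
eff [-1.8483  0.274  -0.0742] v6 -0.0587 Tz 0.085 yaw -1.0382 F [ 1.7  3.6 -0.2] 15.57
```

Request:
play_rows(
  commands=[
    {"travel":[0,0,0],"angular":[0,0,0.015],"hand":0},
    {"travel":[0,0,0],"angular":[0,0,0.03],"hand":0},
    {"travel":[0,0,0],"angular":[0,0,0.045],"hand":0},
    {"travel":[0,0,0],"angular":[0,0,0.06],"hand":0},
    {"travel":[0,0,0],"angular":[0,0,0.075],"hand":0},
    {"travel":[0,0,0],"angular":[0,0,0.09],"hand":0},
    {"travel":[0,0,0],"angular":[0,0,0.105],"hand":0},
    {"travel":[0,0,0],"angular":[0,0,0.12],"hand":0},
  ],
)

```text
clock: 16.23
position: [598.5, 115.3, 139.1]
tool_rot: [1.811, 2.567, 0.005]
wrist_force: [1.0, 3.4, -0.5]
gripper_width: 0.152
```

```bash
python3 -c "
from h import *
ef(1)"
```

```text
eff [-1.9185  0.3357 -0.2878] v6 0.2807 Tz 0.108 yaw -1.229 F [ 1.   3.4 -0.5] 16.23
eff [-1.8947  0.336  -0.0662] v6 -0.0594 Tz 0.067 yaw -1.2303 F [1.7 3.9 0. ] 16.28
```

Request:
play_rows(
  commands=[
    {"travel":[0,0,0],"angular":[0,0,0.015],"hand":0},
    {"travel":[0,0,0],"angular":[0,0,0.03],"hand":0},
    {"travel":[0,0,0],"angular":[0,0,0.045],"hand":0},
    {"travel":[0,0,0],"angular":[0,0,0.06],"hand":0},
    {"travel":[0,0,0],"angular":[0,0,0.075],"hand":0},
    {"travel":[0,0,0],"angular":[0,0,0.09],"hand":0},
    {"travel":[0,0,0],"angular":[0,0,0.105],"hand":0},
    {"travel":[0,0,0],"angular":[0,0,0.12],"hand":0},
  ],
)

```text
clock: 16.95
position: [598.5, 115.4, 139.1]
tool_rot: [2.049, 2.381, 0.005]
wrist_force: [2.8, 3.3, -0.5]
gripper_width: 0.154
```

```bash
python3 -c "
from h import *
ef(1)"
```

```text
eff [-1.9371  0.4005 -0.27  ] v6 0.281 Tz 0.107 yaw -1.4211 F [ 2.8  3.3 -0.5] 16.95
eff [-1.9106  0.4007 -0.0485] v6 -0.0583 Tz 0.088 yaw -1.4225 F [ 2.   4.2 -0.3] 17.0
```

Request:
play_rows(
  commands=[
    {"travel":[0,0,0],"angular":[0,0,0.015],"hand":0},
    {"travel":[0,0,0],"angular":[0,0,0.03],"hand":0},
    {"travel":[0,0,0],"angular":[0,0,0.045],"hand":0},
    {"travel":[0,0,0],"angular":[0,0,0.06],"hand":0},
    {"travel":[0,0,0],"angular":[0,0,0.075],"hand":0},
    {"travel":[0,0,0],"angular":[0,0,0.09],"hand":0},
    {"travel":[0,0,0],"angular":[0,0,0.105],"hand":0},
    {"travel":[0,0,0],"angular":[0,0,0.12],"hand":0},
  ],
)

```text
clock: 17.67
position: [598.5, 115.4, 139.1]
tool_rot: [-2.268, -2.174, -0.005]
wrist_force: [2.2, 2.6, -0.1]
gripper_width: 0.156
```

```bash
python3 -c "
from h import *
ef(3)"
```

```text
eff [-1.9255  0.4645 -0.2523] v6 0.2819 Tz 0.107 yaw -1.6132 F [ 2.2  2.6 -0.1] 17.67
eff [-1.8983  0.465  -0.0307] v6 -0.0592 Tz 0.119 yaw -1.6146 F [1.1 4.1 0. ] 17.72
eff [-1.8354  0.4757  0.3235] v6 -0.033 Tz 0.037 yaw -1.6121 F [ 2.6  3.8 -0.8] 17.77
eff [-1.8001  0.4821  0.1178] v6 -0.0107 Tz 0.003 yaw -1.6112 F [ 2.4  3.4 -1. ] 17.82
```

Request:
play_rows(
  commands=[
    {"travel":[0,0,0],"angular":[0,0,0],"hand":0.3},
    {"travel":[0,0,0],"angular":[0,0,0],"hand":0.5},
    {"travel":[0,0,0],"angular":[0,0,0],"hand":0.6},
    {"travel":[0,0,0],"angular":[0,0,0],"hand":0.6},
    {"travel":[0,0,-0.03],"angular":[0,0,0],"hand":0.6},
    {"travel":[0,0,-0.08],"angular":[0,0,0],"hand":0.6},
    {"travel":[0,0,-0.13],"angular":[0,0,0],"hand":0.6},
    {"travel":[0,0,-0.18],"angular":[0,0,0],"hand":0.6},
  ],
)

```text
clock: 18.48
position: [598.1, 115.0, 211.9]
tool_rot: [-2.266, -2.176, -0.004]
wrist_force: [-0.0, 0.3, -0.6]
gripper_width: 0.601
```

```bash
python3 -c "
from h import *
ef(0);want(513.6,98.5,200,0.157+np.pi)"
```

```text
eff [ 0.091  -0.6612 -0.0018] v6 0.0009 Tz 0.035 yaw -1.6113 F [-0.   0.3 -0.6] 18.48
travel [-0.0499 -0.2096  0.0293] angular [ 2.0000e-03 -1.0000e-04 -1.1257e+00] F [-0.03  0.33 -0.58] T [-0.027 -0.071  0.035] q6 0.037 t 18.4833
```

Request:
play_rows(
  commands=[
    {"travel":[-0.005,-0.02,0],"angular":[0,0,-0.08],"hand":0.6},
    {"travel":[-0.01,-0.05,0],"angular":[0,0,-0.16],"hand":0.6},
    {"travel":[-0.02,-0.09,0],"angular":[0,0,-0.24],"hand":0.6},
    {"travel":[-0.03,-0.13,0],"angular":[0,0,-0.32],"hand":0.6},
    {"travel":[-0.04,-0.17,0],"angular":[0,0,-0.4],"hand":0.6},
    {"travel":[-0.05,-0.2,0],"angular":[0,0,-0.48],"hand":0.6},
    {"travel":[-0.05,-0.21,0],"angular":[0,0,-0.56],"hand":0.6},
    {"travel":[-0.05,-0.21,0.02],"angular":[0.002,0,-0.635],"hand":0.6},
  ],
)

```text
clock: 19.15
position: [513.1, 98.2, 205.2]
tool_rot: [0.94, 2.996, 0.001]
wrist_force: [0.7, -0.4, -0.3]
gripper_width: 0.599
```

Request:
play_rows(
  commands=[
    {"travel":[0,0,0],"angular":[0,0,-0.08],"hand":0.6},
    {"travel":[0,0,0],"angular":[0,0,-0.16],"hand":0.6},
    {"travel":[0,0,0],"angular":[0,0,-0.24],"hand":0.6},
    {"travel":[0,0,0],"angular":[0,0,-0.32],"hand":0.6},
    {"travel":[0,0,0],"angular":[0,0,-0.4],"hand":0.6},
    {"travel":[0,0,0],"angular":[0,0,-0.49],"hand":0.6},
    {"travel":[0,0,0],"angular":[0,0,-0.49],"hand":0.6},
    {"travel":[0,0,0],"angular":[0,0,-0.49],"hand":0.6},
  ],
)

```text
clock: 19.82
position: [513.0, 98.1, 205.2]
tool_rot: [-0.255, 3.13, 0.0]
wrist_force: [-0.7, -0.6, -0.2]
gripper_width: 0.602
```

```bash
python3 -c "
from h import *
want(513.6,98.5,120,0.157+np.pi)
s=arm.sense();print(s['position'],proj('wrist',[[513.6,98.5,76]],s))
p,d=eyes.camera('wrist');cv2.imwrite('pics/w4.png',p[:,:,::-1])
"
```

```text
travel [-0.0013  0.0008  0.213 ] angular [0.     0.0009 0.0037] F [-0.68 -0.63 -0.18] T [ 0.075 -0.147 -0.024] q6 -1.769 t 19.8167
[513.04154953  98.09879577 205.1971294 ] [[282.1785337  196.64704334]]
```

View pics/w4.png

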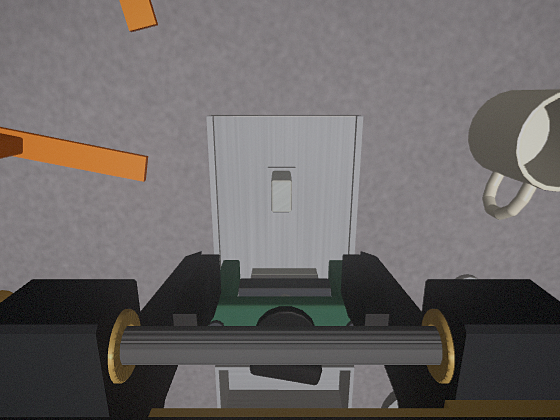

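Request:
play_rows(
  commands=[
    {"travel":[-0.001,0.001,0.06],"angular":[0,0.001,0.003],"hand":0.6},
    {"travel":[-0.001,0.001,0.13],"angular":[0,0.001,0.003],"hand":0.6},
    {"travel":[-0.001,0.001,0.2],"angular":[0,0.001,0.003],"hand":0.6},
    {"travel":[-0.001,0.001,0.27],"angular":[0,0.001,0.003],"hand":0.6},
    {"travel":[-0.001,0.001,0.33],"angular":[0,0.001,0.003],"hand":0.6},
    {"travel":[-0.001,0.001,0.37],"angular":[0,0.001,0.003],"hand":0.6},
    {"travel":[-0.001,0.001,0.39],"angular":[0,0.001,0.003],"hand":0.6},
    {"travel":[-0.001,0.001,0.39],"angular":[0,0.001,0.003],"hand":0.6},
  ],
)

```text
clock: 20.53
position: [512.9, 98.6, 47.9]
tool_rot: [0.243, -3.129, -0.0]
wrist_force: [-0.4, 0.4, 0.0]
gripper_width: 0.6
```

```bash
python3 -c "
from h import *
fd();want(513.6,98.5,46,0.157+np.pi)
"
```

```text
feeder-frame TCP [-84.7   -0.18  47.93] F [-0.31  0.42  0.05] T [ 0.042 -0.13   0.011] w 0.6 q6 -1.761 t 20.53
travel [-0.0018 -0.0005  0.0048] angular [ 0.0003 -0.0018 -0.0012] F [-0.37  0.37  0.05] T [ 0.042 -0.13   0.011] q6 -1.761 t 20.5333
```

Grip (15 N is enough for a 5 N pull), then check the width and force before drawing.

Request:
play_rows(
  commands=[
    {"travel":[-0.001,0,0.004],"angular":[0,-0.001,-0.001],"hand":0.4},
    {"travel":[-0.001,0,0.004],"angular":[0,-0.001,-0.001],"hand":0.2},
    {"travel":[-0.001,0,0.004],"angular":[0,-0.001,-0.001],"hand":0},
    {"travel":[-0.001,0,0.004],"angular":[0,-0.001,-0.001],"hand":0},
    {"travel":[-0.001,0,0.004],"angular":[0,-0.001,-0.001],"hand":0},
    {"travel":[-0.001,0,0.004],"angular":[0,-0.001,-0.001],"hand":0},
    {"travel":[-0.001,0,0.004],"angular":[0,-0.001,-0.001],"hand":0},
    {"travel":[-0.001,0,0.004],"angular":[0,-0.001,-0.001],"hand":0},
  ],
  newtons=20,
)

```text
clock: 21.2
position: [513.5, 98.6, 46.7]
tool_rot: [0.246, -3.131, -0.0]
wrist_force: [-1.6, -0.0, 4.9]
gripper_width: 0.18
```

```bash
python3 -c "
from h import *
fd()
"
```

```text
feeder-frame TCP [-84.09  -0.21  46.74] F [-1.63  0.24  4.93] T [0.068 0.005 0.101] w 0.18 q6 -1.762 t 21.2
```

Request:
play_rows(
  commands=[
    {"travel":[0.003,0,0],"angular":[0,0,0],"hand":0},
    {"travel":[0.006,0,0],"angular":[0,0,0],"hand":0},
    {"travel":[0.009,0,0],"angular":[0,0,0],"hand":0},
    {"travel":[0.012,0,0],"angular":[0,0,0],"hand":0},
    {"travel":[0.015,0,0],"angular":[0,0,0],"hand":0},
    {"travel":[0.018,0,0],"angular":[0,0,0],"hand":0},
    {"travel":[0.021,0,0],"angular":[0,0,0],"hand":0},
    {"travel":[0.024,0,0],"angular":[0,0,0],"hand":0},
  ],
)

```text
clock: 21.87
position: [505.1, 97.1, 46.8]
tool_rot: [-0.245, 3.13, 0.0]
wrist_force: [6.8, 2.0, -4.6]
gripper_width: 0.182
```

```bash
python3 -c "
from h import *
fd()
for _ in range(3): eyes.camera('wrist');fd()
"
```

```text
feeder-frame TCP [-92.64  -0.39  46.78] F [ 7.07  0.86 -4.62] T [ 0.244 -1.206 -0.014] w 0.182 q6 -1.766 t 21.87
feeder-frame TCP [-92.81  -0.4   46.77] F [ 5.59  0.42 -4.19] T [ 0.226 -0.964 -0.003] w 0.176 q6 -1.766 t 21.92
feeder-frame TCP [-92.81  -0.39  46.76] F [ 6.34  0.62 -4.25] T [ 0.154 -0.983  0.037] w 0.179 q6 -1.766 t 21.97
feeder-frame TCP [-92.84  -0.38  46.77] F [ 5.72  0.84 -3.79] T [ 0.176 -0.927  0.035] w 0.18 q6 -1.766 t 22.02
```

Request:
play_rows(
  commands=[
    {"travel":[0.003,0,0.001],"angular":[0,0,0],"hand":0},
    {"travel":[0.007,0,0.001],"angular":[0,0,0],"hand":0},
    {"travel":[0.011,0,0.001],"angular":[0,0,0],"hand":0},
    {"travel":[0.015,0,0.001],"angular":[0,0,0],"hand":0},
    {"travel":[0.019,0,0.001],"angular":[0,0,0],"hand":0},
    {"travel":[0.023,0,0.001],"angular":[0,0,0],"hand":0},
    {"travel":[0.027,0,0.001],"angular":[0,0,0],"hand":0},
    {"travel":[0.031,0,0.001],"angular":[0,0,0],"hand":0},
  ],
)

```text
clock: 22.68
position: [494.1, 95.1, 46.7]
tool_rot: [-0.244, 3.126, 0.0]
wrist_force: [7.3, 2.1, -2.2]
gripper_width: 0.176
```

```bash
python3 -c "
from h import *
fd()
for _ in range(3): eyes.camera('wrist');fd()
"
```

```text
feeder-frame TCP [-103.74   -0.65   46.74] F [ 7.52  0.97 -2.17] T [ 0.238 -1.172  0.008] w 0.176 q6 -1.771 t 22.68
feeder-frame TCP [-103.97   -0.64   46.74] F [ 6.27 -0.16 -1.83] T [ 0.189 -0.841 -0.   ] w 0.181 q6 -1.771 t 22.73
feeder-frame TCP [-103.98   -0.65   46.73] F [ 5.51 -0.1  -1.29] T [ 0.154 -0.953  0.049] w 0.177 q6 -1.771 t 22.78
feeder-frame TCP [-103.97   -0.65   46.75] F [ 5.68  1.   -0.75] T [ 0.245 -0.932 -0.037] w 0.178 q6 -1.771 t 22.83
```

Request:
play_rows(
  commands=[
    {"travel":[0,0,0],"angular":[0,0,0],"hand":0.18},
    {"travel":[0,0,0],"angular":[0,0,0],"hand":0.4},
    {"travel":[0,0,0],"angular":[0,0,0],"hand":0.6},
    {"travel":[0,0,0],"angular":[0,0,0],"hand":0.6},
    {"travel":[0,0,-0.05],"angular":[0,0,0],"hand":0.6},
    {"travel":[0,0,-0.12],"angular":[0,0,0],"hand":0.6},
    {"travel":[0,0,-0.2],"angular":[0,0,0],"hand":0.6},
    {"travel":[0,0,-0.28],"angular":[0,0,0],"hand":0.6},
  ],
)

```text
clock: 23.5
position: [492.8, 95.1, 159.8]
tool_rot: [-0.245, 3.128, 0.0]
wrist_force: [0.1, 0.4, -2.1]
gripper_width: 0.601
```

Request:
play_rows(
  commands=[
    {"travel":[0,0,-0.08],"angular":[0,0,0],"hand":0.6},
    {"travel":[0,0,-0.15],"angular":[0,0,0],"hand":0.6},
    {"travel":[0,0,-0.17],"angular":[0,0,0],"hand":0.6},
    {"travel":[0,0,-0.17],"angular":[0,0,0],"hand":0.6},
    {"travel":[0,0,-0.17],"angular":[0,0,0],"hand":0.6},
    {"travel":[0,0,-0.17],"angular":[0,0,0],"hand":0.6},
    {"travel":[0,0,-0.17],"angular":[0,0,0],"hand":0.6},
    {"travel":[0,0,-0.17],"angular":[0,0,0],"hand":0.6},
  ],
)

```text
clock: 24.17
position: [492.1, 95.0, 226.6]
tool_rot: [-0.245, 3.13, 0.001]
wrist_force: [-0.5, -0.2, -0.7]
gripper_width: 0.603
```

```bash
python3 -c "
from h import *
fd();s=arm.sense()
o=R.from_euler('z',.157).apply([[-104,-.6,76],[-119,-.6,36]])+[596.5,112,0];print(proj('wrist',o,s))
p,d=eyes.camera('wrist');cv2.imwrite('pics/w5.png',p[:,:,::-1])
"
```

```text
feeder-frame TCP [-105.73   -0.44  226.63] F [-0.55 -0.1  -0.68] T [ 0.094 -0.172  0.002] w 0.603 q6 -1.771 t 24.17
[[281.46624389 190.93592558]
 [281.35919471 164.09352865]]
```

View pics/w5.png

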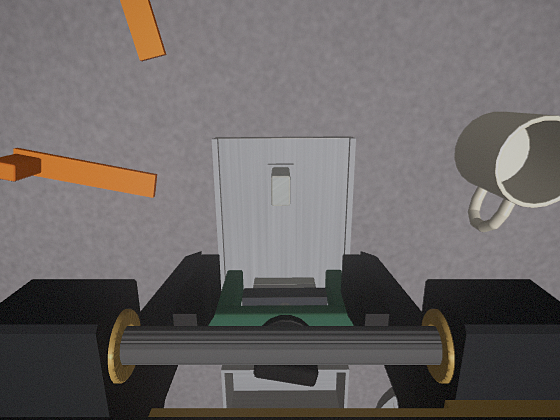

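```bash
python3 -c "
from h import *
a=cast('wrist',[(284,138)],33)[0];b=cast('wrist',[(281,164)],36)[0];print('edge->rear',np.linalg.norm((b-a)[:2]))
from cell import order
print(order.sign_off())"
```

```text
edge->rear 23.379495955026798
the job is handed in; nothing more can be done
None
```

I set the gate with the steel gauge under the shoe and handed the job in at about 24 s of the 72 s allowed. The job was handed in without a verdict.

- **Placing:** I slid the gauge flat along the trough floor until its tip was about 40 mm past the screw axis, then let go.
- **Setting the gate:** I turned the knob clockwise about 1.65 rad. The last joint's torque began to rise about 0.47 rad before the end, which puts the shoe load at about 10.5 N.
- **Drag check:** I drew the gauge back about 20 mm. Held at the end of each draw it needed about 5.5 to 6.3 N, which agrees with 10–11 N of load. The reading while moving was higher, 7.1 to 7.5 N, which I put down partly to motion.
- **Final position:** The arm readings put the tip at about 20 mm. The last wrist picture agreed with that, and showed the gauge in line with the trough and the gripper clear of it. A rough measurement from the trough's near edge, though, put the tip at about 23 mm. Both are inside the 10–26 mm allowed.

While I gripped the gauge the hand pressed down on it by about 5 N, and during the first draw it lifted it by about 4 N. I corrected most of that before the final stretch. I did not re-measure the bystanders at the end, but the arm never came near them.

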